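Close the bobbin tote in its station and take off the outer cover

TASK

Push the open tote of bobbins along the rollers until it is fully home against the end stop of the station bay. Pick up the nested pair of lids from its stand by the inner lid's stem, so that both come together, and lower the pair gently onto the tote until it is seated. Then take the outer cover by its collar and lift it alone straight up, well clear of the stem, leaving the inner lid lying seated on the tote, and finish while still holding the cover level and still above the tote; do not knock the other things about.

Things in the scene. Friction and masses are not known exactly. Their poses are not given: they have to be found in the camera images.
- tote_center (a point): centre (half-way up) of the loose, square, open-topped black plastic tote, 104 x 104 mm, 56 mm high, walls 5 mm (opening 94 mm), about 0.6 kg, bobbins on its floor. Rim 28 mm above this point. It stands on the roller track, its x axis along the track, 80 to 160 mm short of home at first.
- bay (a point): where the centre of the tote's underside is when the tote is home: on the roller tops, 32 mm above the table, 52 mm before the stop's face. +x is the direction of travel towards the stop, z up. The stop rises 38 mm over the roller tops.
- track: the fixed roller track, 390 mm long, 131 wide; origin on the table under it, 128 mm before the bay point; x axis as the bay's, the stop at its +x end. Plastic rollers 22 mm thick lie across it every 30 mm and turn with slight drag, so the tote stays where it is left. Side rails 110 mm apart rise 14 mm over the roller tops (30 mm in the bay, the last 125 mm).
- inner_stem (a point): grip point of the inner lid, on its upright square steel stem (24 x 24 mm, sides parallel to the lid's), 12 mm below the stem's tip. The stem passes freely up through the outer cover's collar and stands 34 mm out of it, so lifting the stem lifts both lids. z up.
- inner_seat (a point): centre of the underside of the inner lid's plate, the face that lies on the rim (of the lid stand at first, then of the tote); 62 mm straight below the stem's grip point.
- inner: the inner lid, loose, 0.16 kg: square plate 104 x 104 mm, 6 mm thick; under it a square plug 88 mm wide (84 mm in its lower half) reaches 12 mm down into the opening (94 mm wide in tote and stand). Origin as inner_seat.
- outer_collar (a point): grip point of the outer cover, on the axis of its square black collar (40 x 40 mm outside, 30 mm high, sides parallel to the cover's; hole 32 mm wide, 4 mm clear of the stem all round), 22 mm above the cover's top face, 8 mm below the collar's top. Nested, it is 30 mm straight below the stem's grip point, and the stem's tip is 42 mm above it.
- outer: the outer cover, loose on the inner lid, about 0.14 kg: square aluminium cap 120 x 120 mm, its skirt reaching 36 mm below the collar's grip point and 4 mm over the rim of tote or stand. It must rise 78 mm for the skirt to clear the stem's tip. Origin: centre of the underside of its top plate, 26 mm below the collar's grip point.
- spool_a: bystander, leave alone: flat-flanged aluminium spool, 48 mm across, 40 high, beside the roller track; origin at its underside
- spool_b: bystander, leave alone: the same kind of spool, behind the lid stand; origin at its underside
- wrench: bystander, leave alone: 150 mm wrench lying beside the track; origin at its underside
- driver: bystander, leave alone: 170 mm screwdriver lying past the end of the track; origin at its underside
- oiler: bystander, leave alone: small white bottle, 56 mm across, 130 high; origin at its underside
- cone: bystander, leave alone: paper yarn cone, 90 mm across the foot, 160 high; origin at its underside
There are look-alikes about, which are no part of the job. What is shaped like the outer but green or red is not meant.

How it is judged:
On the way, in this order (a step that is already met when the one before it is completed fails the run):
1. the tote is home in the station bay (within 8 mm of the stop) (x of tote_center in the frame of bay above -0.008 m), for 0.2 s.
2. both lids, nested, are seated on the tote in the bay (x of tote_center in the frame of bay above -0.008 m and z of inner_seat in the frame of tote_center between 0.025 and 0.031 m and horizontal distance between inner_seat and tote_center below 0.006 m and z of outer in the frame of inner_seat below 0.01 m and angle between outer's own z axis and vertical below 0.06 rad), for 0.2 s.
At the end, for the whole second after the job is handed in: Tote within 8 mm of home; inner lid seated on it (3 mm in height, 6 mm in centre, level), untouched and at rest; outer cover held in the fingers, at rest, level within 0.2 rad, within 60 mm of over the inner lid, skirt 5 mm or more above the stem's tip, not touching the inner lid (x of tote_center in the frame of bay above -0.008 m and z of inner_seat in the frame of tote_center between 0.025 and 0.031 m and horizontal distance between inner_seat and tote_center below 0.006 m and angle between inner's own z axis and vertical below 0.06 rad and z of outer_collar in the frame of inner_stem above 0.053 m and horizontal distance between outer_collar and inner_stem below 0.06 m and contact force between the fingers and outer above 1 N and contact force between each of outer, the fingers and inner below 0.1 N and angle between outer's own z axis and vertical below 0.2 rad and linear speed of outer below 0.03 m/s and linear speed of inner below 0.02 m/s); the arm keeps its last pose, push and grip.
It fails at once if the outer cover was taken off while the inner lid was not seated on the tote, or the inner lid was disturbed from its seat afterwards (z of outer in the frame of inner_seat above 0.022 m and not (z of inner_seat in the frame of tote_center between 0.025 and 0.031 m and horizontal distance between inner_seat and tote_center below 0.006 m)).
It fails at once if the lids were dropped onto the tote (falling faster than 0.4 m/s in the last 30 mm) (horizontal distance between inner_seat and tote_center below 0.03 m and z of inner_seat in the frame of tote_center below 0.058 m and linear speed of inner above 0.4 m/s).
It fails at once if the tote was lifted off the rollers or tipped (z of tote_center in the frame of bay above 0.045 m or angle between tote_center's own z axis and vertical above 0.2 rad).
It fails at once if a bystander was knocked away (more than 40 mm) or over (distance of any of spool_a, spool_b, wrench, driver, oiler, cone from where it was at the start of the episode above 0.04 m or angle between any of spool_a, spool_b, oiler, cone's own z axis and vertical above 0.5 rad).
It also fails if it takes over 72 s, if anything falls off the work surface, if the arm or the gripper's body presses on something with over 40 N, if the wrist force passes 120 N, or if a joint passes its speed limit or range.

ROBOT

A 6-joint arm with a two-finger parallel gripper is mounted at the origin on the work surface. World frame = base frame: x ahead of the robot, y to its left, z up, the work surface at z = 0. Lengths are in m, angles in rad, forces in N, time in s.
With the tool pointing down it reaches from about 0.425 to 0.95 m from the base axis. Payload 3.5 kg.
Tool frame: the origin (TCP) lies midway between the tips of the shut fingers; the grasp point (between the pads) lies 19 mm behind it (manip.hold_point_z is the distance from the TCP to the grasp point, in m); x points along the fingers, y is the direction in which the jaws open and shut, and the axes are right-handed (so a half turn about x gives the same grasp; the last joint's range is limited). The gripper opens to 85 mm and grips with 20 to 120 N. Pads are 22 mm wide; open, the fingers measure 114 mm over their backs; the gripper's body (76 mm by 85 mm) begins 54 mm behind the grasp point. The pads swing forward as they close: fully open they stand 13 mm farther back than shut.
Start: joints at [1.175, 0.286, 1.577, -0, 1.279, -0.15], TCP at [0.164, 0.655, 0.231] pointing down, gripper open.
Joint ranges: [-2.77, 2.77], [-0.9, 2.22], [0.21, 2.48], [-1.53, 4.67], [0.24, 2.81], [-2.84, 2.84]. Speed limits (rad/s): [2.79, 2.79, 3.14, 3.14, 3.14, 3.14].

INTERFACE

Orientations are given as [roll, pitch, yaw] about the fixed x, y, z axes, in that order (R = Rz(yaw) Ry(pitch) Rx(roll)).
In Python, from cell import manip, snapshot, workorder, cut_out gives the robot as it stands. The module is installed in compiled form; this text tells all that it offers.
- The arm moves only by the shell command python3 -m handwheel 'ROWS' [OPENING]. ROWS is JSON, one flat list of numbers, 4 for each row, row after row: the shift along the world's x, y, z in mm, then the turn about the world's z in rad. In form: [tx, ty, tz, spin, tx, ty, tz, spin, ...]. A call has exactly 5 rows; each row is the pose to reach, as a shift and turn from the pose measured when the call began; what a row does not reach only later rows make up. A row lasts 1/8 s, in which the tool goes at most 62.5 mm and 10.7 degrees, less where a joint would pass 70% of its speed; a pose out of reach is approached as far as the arm can. A call with a gripper value outside its range is refused whole. OPENING is the closure, from 0 (fully open) to 1 (shut), set as the call begins (- or left out, the last holds). The fingers move at their own pace and stop on an object; the grip force is fixed at half the most. Time passes only in rows, so rows that repeat a pose let the fingers close, or fill a call up. It gives the time, the measured TCP pose, the force and the opening at its end, in the units of the state.
- manip.read_state(): the state, without advancing time (a new reading comes with each control period).
- snapshot(name): name is "scene" or "top" or "wrist"; returns a dict with "image" (384x512x3 uint8, blue, green, red), "vfov" (degrees; the focal length in pixels is half the picture's height over the tangent of half this angle, whatever the lens; pixels are square), "cx", "cy" (the principal point, pixels), "R" (3x3) and "t" (3): a world point X has camera coordinates R X + t. Camera axes: x right, y down, z forward; pixel columns grow to the right and rows downward; lengths in m; the calibration is good to about 2 mm. A picture is of the moment at which its call begins. There is no depth.
- workorder.close_job(): hands the job in, once; it reports no verdict.
Trained networks look in the newest picture that a camera, given by its name, has taken for a name from the list of things; names that differ only in an ending like _2 or _b are one class to them, and where a whole thing is asked for, a point or a joint stands for the part that bears it (a point fixed in the world has none). Each returns a list of dicts, best first, with "score" (0 to 1); they miss things now and then, are a little off and sometimes report something else, mostly with a low value. They report only what shows in the picture. A call takes as long as a camera call. They do not tell look-alikes from the thing itself.
- cut_out(query, camera): "region" (384x512 bool, what is visible of it) and "box" ([left, top, width, height] in pixels, round what is visible of it).
The state is a dict: "t": time; "joints": joint angles; "dq": joint speeds; "joint_torque": joint torques, N m; "tool_pos": TCP position; "ee_rot": TCP orientation; "contact_force": force on the tool from outside, world axes, zero at the start; "moment": the same for the moment, N m; "opening": opening from 0.0 (shut) to 1.0 (fully open).
Only numpy, scipy, OpenCV 4.12 (cv2) and the standard library are available. Lean on these libraries where they do the work, as an engineer would, in place of code of your own. Each camera call takes 0.05 s, during which the arm holds its last target. There are 200 camera calls.

## Working session

There is one attempt and no reset: what is moved stays moved. The work goes in short steps, Python scripts to look and compute and a shell command to move; the robot and the scene stay as the last step left them, time stands still between calls to the robot, and variables do not carry over. Pictures are saved under pics/ and viewed, about 8 in all and at most 12, crops included, and the job is handed in when it is done.

```bash
mkdir -p pics; cat > h.py <<'E'
import numpy as np, cv2
from cell import manip, snapshot, workorder, cut_out
def f(s): return s["image"].shape[0]/2/np.tan(np.radians(s["vfov"])/2)
def proj(s,X):
    c=np.asarray(s["R"])@np.asarray(X,float)+np.asarray(s["t"]); return np.array([s["cx"],s["cy"]])+f(s)*c[:2]/c[2]
def back(s,uv,z):
    R=np.asarray(s["R"]);t=np.asarray(s["t"]);C=-R.T@t
    d=R.T@np.array([(uv[0]-s["cx"])/f(s),(uv[1]-s["cy"])/f(s),1]); return C+d*(z-C[2])/d[2]
E
python3 - <<'E'
from h import *
st=manip.read_state(); print({k:np.round(st[k],3) for k in("t","tool_pos","ee_rot","contact_force","opening")}, manip.hold_point_z)
ims=[]
for n in("scene","top"):
    s=snapshot(n); im=s["image"].copy(); ims.append(im)
    print(n,s["vfov"],s["cx"],s["cy"],-np.asarray(s["R"]).T@s["t"])
    for q in("tote_center","track","inner_stem","outer","outer_collar","inner"):
        for d in cut_out(q,n)[:4]:
            m=d["region"]; ys,xs=np.nonzero(m); print(q,round(d["score"],2),d["box"],xs.mean().round(1),ys.mean().round(1),m.sum())
    cv2.imwrite(f"pics/{n}0.png",cv2.resize(im,(800,600)))
E
```

```text
{'t': np.float64(0.0), 'tool_pos': array([0.164, 0.654, 0.23 ]), 'ee_rot': array([-1.732,  1.568, -1.978]), 'contact_force': array([-0.092,  0.455,  0.902]), 'opening': np.float64(0.994)} 0.0187
scene 55.93668339723654 258.16540975596286 191.05470712073244 [0.8702543  0.49159332 0.88532014]
tote_center 0.71 [203.7, 149.2, 52.3, 48.6] 231.6 171.3 1652
track 0.91 [172.1, 128.2, 128.6, 109.5] 236.1 183.6 4617
inner_stem 0.49 [334.4, 257.4, 16.1, 15.8] 341.3 265.7 181
inner_stem 0.21 [161.9, 212.8, 44.5, 55.1] 181.4 241.8 1340
outer 0.96 [337.6, 189.3, 50.1, 40.4] 361.2 210.8 1707
outer 0.84 [305.2, 242.0, 60.6, 68.5] 338.1 275.4 2208
outer 0.68 [404.0, 227.5, 64.9, 54.4] 433.6 252.1 2109
outer_collar 0.64 [335.6, 188.5, 53.1, 44.4] 361.0 210.7 1727
outer_collar 0.62 [306.2, 242.3, 62.7, 65.3] 338.3 275.2 2311
outer_collar 0.62 [399.3, 225.6, 69.6, 56.6] 433.4 252.0 2186
inner 0.67 [330.2, 257.4, 20.1, 21.0] 341.6 265.9 207
inner 0.66 [308.2, 241.9, 59.4, 68.8] 338.4 275.1 2358
top 55.79533439341465 254.35262594504468 192.88911986335745 [0.40553084 0.08422269 1.12763026]
tote_center 0.7 [275.3, 175.6, 42.7, 40.4] 295.4 195.1 1358
track 0.81 [225.9, 166.4, 137.7, 59.9] 293.6 197.1 4381
track 0.31 [148.0, 195.9, 16.8, 8.8] 156.1 199.7 133
outer 0.83 [166.6, 241.2, 50.7, 54.9] 190.5 268.4 1580
outer 0.8 [96.3, 258.9, 54.1, 51.8] 122.0 284.7 1741
outer 0.66 [138.0, 178.5, 44.6, 49.7] 159.7 201.7 1458
outer_collar 0.95 [132.9, 178.1, 53.2, 49.2] 159.9 202.0 1489
outer_collar 0.89 [168.0, 242.1, 49.0, 54.7] 190.8 268.7 1522
outer_collar 0.85 [97.6, 260.4, 48.9, 47.8] 121.6 284.5 1650
inner 0.65 [249.2, 103.6, 30.7, 35.9] 264.4 122.8 805
inner 0.54 [152.3, 196.2, 11.1, 8.0] 155.9 200.1 115
```

View pics/scene0.png

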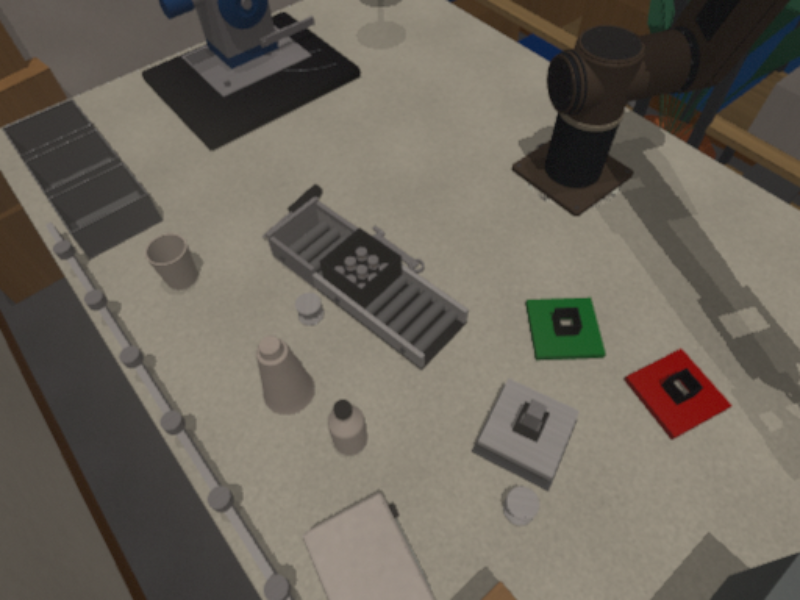

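View pics/top0.png

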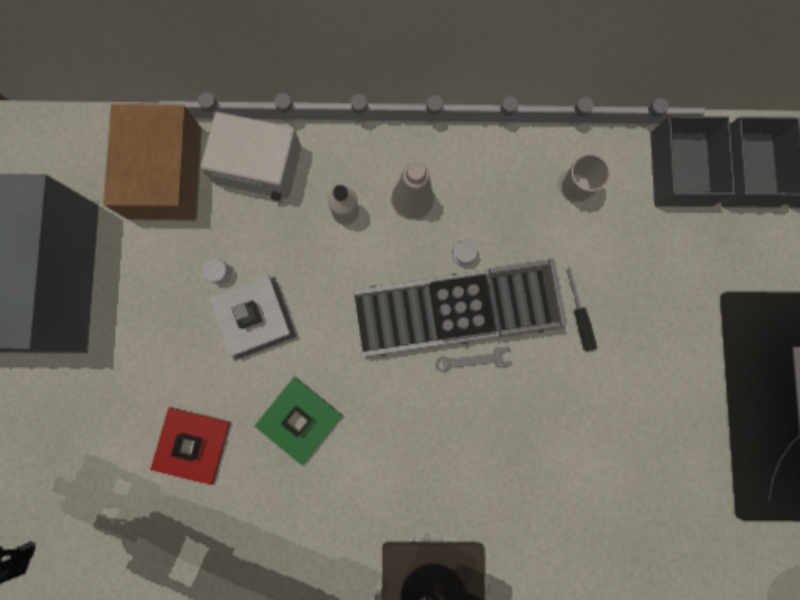

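```bash
cat >> h.py <<'E'
from scipy.optimize import minimize
from scipy.spatial.transform import Rotation as Ro
def box(x0,x1,w,z0,z1): return np.array([[x,y,z] for x in(x0,x1) for y in(-w/2,w/2) for z in(z0,z1)])
def sil(s,parts,p,dz=0):
    c,sn=np.cos(p[2]),np.sin(p[2]); m=np.zeros(s["image"].shape[:2],np.uint8)
    m=cv2.resize(m,None,fx=4,fy=4)
    for P in parts:
        W=np.c_[p[0]+c*P[:,0]-sn*P[:,1],p[1]+sn*P[:,0]+c*P[:,1],P[:,2]+dz]
        uv=np.array([proj(s,w) for w in W])*4+1.5
        cv2.fillConvexPoly(m,cv2.convexHull(np.round(uv).astype(np.int32)),1)
    return m
def fit(views,parts,p0,fitz=False):
    M=[(s,cv2.resize(m.astype(np.uint8),None,fx=4,fy=4)) for s,m in views]
    def cost(p):
        j=0
        for s,m in M:
            k=sil(s,parts,p,p[3] if fitz else 0); j+=1-(k&m).sum()/max(1,(k|m).sum())
        return j
    n=4 if fitz else 3; best=None
    S=np.vstack([np.zeros(n),np.diag([.02,.02,.15,.02][:n])])
    for k in range(3):
        r=minimize(cost,np.array(p0[:n]) if best is None else best.x,method="Nelder-Mead",options=dict(initial_simplex=(np.array(p0[:n]) if best is None else best.x)+S/(1+k),xatol=1e-4,fatol=1e-4)); best=r
    return r
def near(q,n,uv,tol=12):
    return [d["region"] for d in cut_out(q,n) if np.hypot(*(np.array([np.nonzero(d["region"])[1].mean(),np.nonzero(d["region"])[0].mean()])-uv))<tol]
TOTE=[box(-.052,.052,.104,.032,.088)]
TRACK=[box(-.21,.18,.131,0,.046),box(.055,.18,.131,0,.062),box(.18,.19,.131,0,.070)]
# lids: z rel to rim of stand (inner_seat)
LID=[box(-.06,.06,.12,-.004,.010),box(-.02,.02,.04,0,.040),box(-.012,.012,.024,0,.074)]
E
python3 - <<'E'
from h import *
T=snapshot("top");mt=near("tote_center","top",(295,195))[0];rt=near("track","top",(293,197))[0];lt=near("outer","top",(160,202))[0]
S=snapshot("scene");ms=near("tote_center","scene",(231,171))[0];rs=near("track","scene",(236,183))[0];ls=near("outer","scene",(338,275))[0]
g=back(T,(295,195),.088); print("tote guess",g, "lid",back(T,(160,202),.06))
yaw0=-np.pi/2+.1
for v in([(T,mt)],[(S,ms)],[(T,mt),(S,ms)]):
    r=fit(v,TOTE,[g[0],g[1],yaw0]); print("tote",r.x.round(4),round(r.fun,3))
for v in([(T,rt|mt)],[(S,rs|ms)],[(T,rt|mt),(S,rs|ms)]):
    r=fit(v,TRACK,[g[0],g[1],yaw0]); print("track",r.x.round(4),round(r.fun,3)); tr=r.x
g=back(T,(160,202),.06)
r=fit([(T,lt),(S,ls)],LID,[g[0],g[1],.25,.06],True); print("lid",r.x.round(4),round(r.fun,3)); li=r.x
tt=fit([(T,mt),(S,ms)],TOTE,[*back(T,(295,195),.088)[:2],yaw0]).x
for s,n in((T,"top"),(S,"scene")):
    im=cv2.resize(s["image"],None,fx=4,fy=4,interpolation=cv2.INTER_CUBIC)
    for P,p,dz in((TRACK,tr,0),(TOTE,tt,0),(LID,li,li[3])):
        for b in P:
            cs,_=cv2.findContours(sil(s,[b],p,dz),cv2.RETR_EXTERNAL,cv2.CHAIN_APPROX_NONE); cv2.drawContours(im,cs,-1,(0,255,255),1)
    y,x=(640,350) if n=="top" else (490,640)
    cr=im[y:y+650,x:x+1130] if n=="top" else im[y:y+790,x:x+850]
    k=min(800/cr.shape[1],600/cr.shape[0]); cv2.imwrite(f"pics/{n}1.png",cv2.resize(cr,None,fx=k,fy=k,interpolation=cv2.INTER_AREA))
st=manip.read_state(); print(Ro.from_euler("xyz",st["ee_rot"]).as_matrix().round(3))
E
```

```text
tote guess [ 0.53772433 -0.04773151  0.088     ] lid [0.51733412 0.3476594  0.06      ]
tote [ 0.5397 -0.0507 -1.423 ] 0.047
tote [ 0.5382 -0.05   -1.4098] 0.029
tote [ 0.5393 -0.0502 -1.4164] 0.077
track [ 0.5399 -0.0545 -1.4115] 0.044
track [ 0.5404 -0.0569 -1.4143] 0.05
track [ 0.5405 -0.0586 -1.4116] 0.094
lid [0.5212 0.3541 0.379  0.0355] 0.227
[[-0.     0.243  0.97 ]
 [-0.     0.97  -0.243]
 [-1.    -0.    -0.   ]]
```

View pics/top1.png

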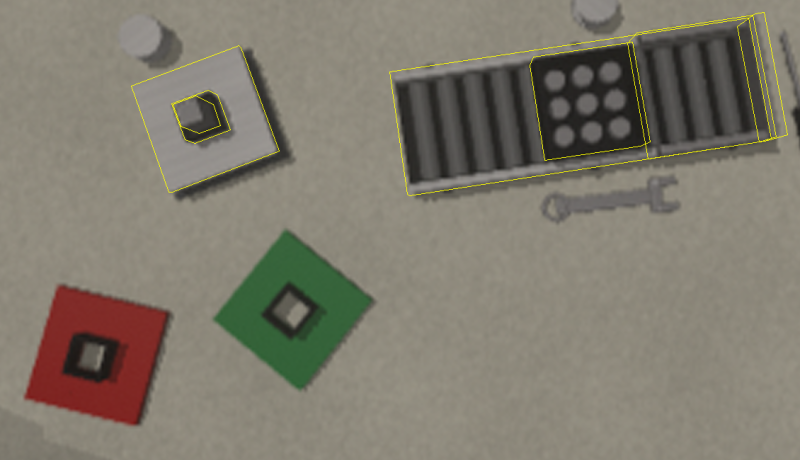

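```bash
python3 -m handwheel '[30,-35,10,-0.15,70,-77,20,-0.32,110,-119,30,-0.5,150,-161,40,-0.68,190,-203,50,-0.85]' 1; python3 -m handwheel '[40,-40,0,-0.1,80,-80,0,-0.1,96,-91,0,-0.1,96,-91,0,-0.1,96,-91,0,-0.1]'
python3 - <<'E'
from h import *
s=snapshot("wrist"); cv2.imwrite("pics/w0.png",s["image"]); print(s["vfov"],-np.asarray(s["R"]).T@s["t"],np.asarray(s["R"]).round(2).tolist())
for q in("outer","inner_stem","outer_collar"):
    for d in cut_out(q,"wrist")[:3]: print(q,d["score"],d["box"])
st=manip.read_state(); print(st["tool_pos"],st["joints"])
E
```

```text
t: 1.72
tool_pos: [0.3553, 0.4503, 0.2819]
ee_rot: [1.74, 1.57, 0.639]
contact_force: [1.0, 0.3, 0.1]
opening: -0.001
t: 2.35
tool_pos: [0.4503, 0.3602, 0.2818]
ee_rot: [2.897, 1.57, 1.697]
contact_force: [0.1, -0.4, 0.2]
opening: -0.003
70.23329980124619 [0.42434426 0.42897929 0.42415101] [[0.93, 0.36, -0.0], [0.35, -0.89, 0.29], [0.1, -0.27, -0.96]]
outer 0.85 [101.9, 0.0, 123.7, 103.4]
outer 0.83 [100.6, 133.3, 109.5, 104.0]
outer 0.7 [256.0, 141.7, 90.3, 80.0]
inner_stem 0.72 [290.0, 179.0, 27.8, 26.0]
outer_collar 0.94 [260.6, 141.0, 84.2, 80.7]
outer_collar 0.71 [100.9, 0.0, 121.2, 108.0]
outer_collar 0.68 [102.8, 134.0, 105.8, 99.4]
[0.45028732 0.36030029 0.28194221] [4.98879809e-01 3.43514958e-02 1.76865609e+00 2.06571268e-04
 1.33786046e+00 1.27155375e-01]
```

View pics/w0.png

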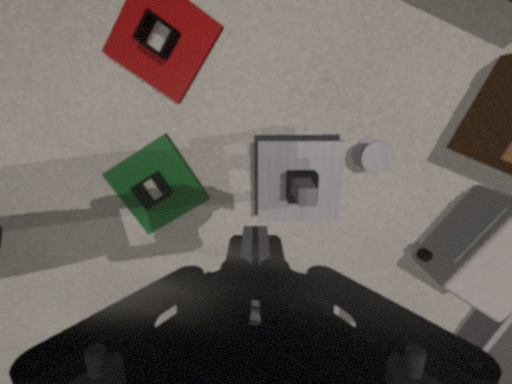

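```bash
python3 - <<'E'
from h import *
W=snapshot("wrist");w=near("outer_collar","wrist",(300,181))[0];ws=near("inner_stem","wrist",(303,192))
T=snapshot("top");t=near("outer","top",(160,202))[0]; 
tt=near("inner_stem","top",(156,200)) or near("inner","top",(156,200))
for v in([(W,w)],[(W,w),(T,t)]):
    for z in(.03,.05,.07):
        r=fit(v,LID,[.521,.354,.37,z],True); print(r.x.round(4),round(r.fun,3))
def c(m): ys,xs=np.nonzero(m); return xs.mean(),ys.mean(),xs.min(),xs.max(),ys.min(),ys.max()
print(ws and c(ws[0]),tt and c(tt[0]))
im=W["image"][130:232,245:360]; cv2.imwrite("pics/w1.png",cv2.resize(im,None,fx=5,fy=5,interpolation=cv2.INTER_CUBIC))
im=T["image"][170:232,125:195]; cv2.imwrite("pics/t1.png",cv2.resize(im,None,fx=8,fy=8,interpolation=cv2.INTER_CUBIC))
a=cv2.imread("pics/w1.png");b=cv2.imread("pics/t1.png");h=480
o=np.hstack([cv2.resize(a,(390,346)),cv2.resize(b,(390,346))]);cv2.imwrite("pics/wt1.png",o)
E
```

```text
[0.5231 0.3524 0.3721 0.0308] 0.116
[0.5231 0.3524 0.3721 0.0307] 0.116
[0.5232 0.3524 0.3719 0.0305] 0.116
[0.5218 0.353  0.3789 0.0337] 0.253
[0.522  0.3527 0.374  0.0333] 0.252
[0.522  0.3532 0.3716 0.0337] 0.254
(np.float64(303.97110754414126), np.float64(192.45585874799357), np.int64(291), np.int64(317), np.int64(179), np.int64(206)) (np.float64(155.86), np.float64(200.24), np.int64(150), np.int64(162), np.int64(195), np.int64(205))
```

View pics/wt1.png

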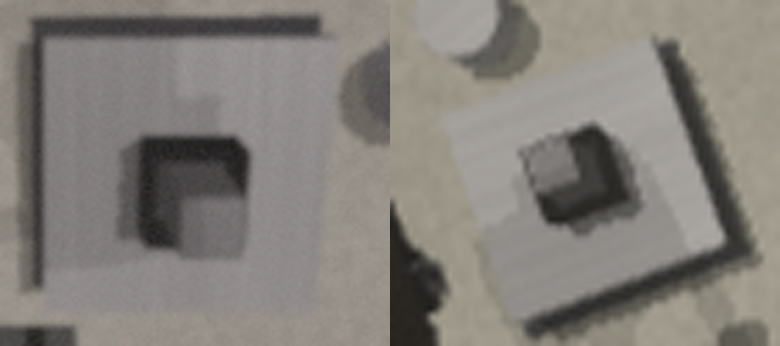

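```bash
python3 - <<'E'
from h import *
from scipy.optimize import least_squares
W=snapshot("wrist");T=snapshot("top")
o=dict(W=(W,(308.1,196.4),(299.3,180.4)),T=(T,(153.1,199.1),(160.1,201.9)))
def res(p,use): 
    r=[]
    for k in use:
        s,a,b=o[k]; r+=list(proj(s,[p[0],p[1],p[2]+.074])-a)+list(proj(s,[p[0],p[1],p[2]+.010])-b)
    return r
for use in("WT","W","T"):
    q=least_squares(res,[.52,.354,.04],args=(use,)); print(use,q.x.round(4),np.round(q.fun,2))
E
```

```text
WT [0.522  0.3547 0.0347] [-0.68 -0.94 -0.05  1.19  0.25 -0.61 -1.16 -0.94]
W [0.5108 0.3637 0.0753] [ 0.24 -0.14 -0.29  0.17]
T [0.4976 0.301  0.2384] [ 0.04 -0.1  -0.05  0.11]
```

```bash
python3 -m handwheel '[12,-55,0,-0.1,25,-115,0,-0.22,40,-175,0,-0.22,55,-235,0,-0.22,74,-290,0,-0.22]'; python3 -m handwheel '[0,-24,-50,0,0,-24,-110,0,0,-24,-170,0,0,-24,-210,0,0,-24,-222,0]'
python3 - <<'E'
from h import *
st=manip.read_state(); print(st["tool_pos"],Ro.from_euler("xyz",st["ee_rot"]).as_matrix()[:,1],st["contact_force"])
E
```

```text
t: 3.58
tool_pos: [0.5254, 0.0673, 0.2823]
ee_rot: [1.587, 1.569, 0.166]
contact_force: [0.1, 1.1, 0.7]
opening: -0.0
t: 4.2
tool_pos: [0.5232, 0.0433, 0.0574]
ee_rot: [-1.948, 1.567, 2.913]
contact_force: [0.2, 0.6, 0.8]
opening: 0.002
[0.52320262 0.04332784 0.05735507] [ 0.98893468  0.14829855 -0.00396783] [0.21717626 0.58335323 0.81818893]
```

```bash
python3 -m handwheel '[3,-20,0,0,5.5,-35,0,0,8,-50,0,0,10,-65,0,0,12.5,-80,0,0]'; python3 -m handwheel '[2.5,-15,0,0,4.5,-28,0,0,6,-40,0,0,8,-50,0,0,9,-58,0,0]'
```

```text
t: 4.82
tool_pos: [0.5365, -0.0377, 0.0582]
ee_rot: [-2.075, 1.568, 2.786]
contact_force: [-0.2, 3.4, 1.8]
opening: -0.001
t: 5.45
tool_pos: [0.5456, -0.0962, 0.0581]
ee_rot: [-2.11, 1.568, 2.751]
contact_force: [1.1, 1.4, 0.5]
opening: -0.005
```

```bash
python3 -m handwheel '[1,-5,0,0,1.5,-10,0,0,2.4,-15,0,0,3,-19,0,0,3,-19,0,0]'; python3 -m handwheel '[0.5,-3,0,0,0.9,-6,0,0,1.4,-9,0,0,1.9,-12,0,0,1.9,-12,0,0]'
```

```text
t: 6.08
tool_pos: [0.5485, -0.1152, 0.058]
ee_rot: [-2.182, 1.568, 2.678]
contact_force: [-0.3, 2.2, 0.9]
opening: 0.001
t: 6.7
tool_pos: [0.5483, -0.115, 0.0581]
ee_rot: [-2.886, 1.543, 1.971]
contact_force: [-3.3, 38.3, 15.5]
opening: -0.003
```

```bash
python3 -m handwheel '[-3,20,0,0,-5,30,20,0,-5,40,80,0,-5,40,140,0,-5,40,200,0]'; python3 -m handwheel '[0,60,20,0.1,0,120,40,0.22,0,180,40,0.22,0,240,40,0.22,0,300,40,0.22]' 0;  python3 -m handwheel '[0,50,0,0,0,75,0,0,0,75,0,0,0,75,0,0,0,75,0,0]'
python3 - <<'E'
from h import *
st=manip.read_state(); print(st["tool_pos"],Ro.from_euler("xyz",st["ee_rot"]).as_matrix()[:,1])
T=snapshot("top");m=cut_out("tote_center","top");r=cut_out("track","top");print(len(m),m[0]["score"],m[0]["box"])
t=fit([(T,m[0]["region"])],TOTE,[.56,-.18,-1.414]);print("tote",t.x.round(4),t.fun)
r=fit([(T,m[0]["region"]|r[0]["region"])],TRACK,[.54,-.055,-1.414]);print("track",r.x.round(4),r.fun)
W=snapshot("wrist");k=W["image"]
for q in("outer","inner_stem","outer_collar"):
    for d in cut_out(q,"wrist")[:3]: print(q,d["score"],d["box"])
p=proj(W,[.522,.354,.07]);x,y=np.clip(p.astype(int)-75,0,[512-150,384-150]);print(p,x,y)
a=cv2.resize(k[y:y+150,x:x+150],(400,400),interpolation=cv2.INTER_CUBIC)
p=proj(T,[.56,-.18,.08]).astype(int);X,Y=p-40;print(X,Y)
b=cv2.resize(T["image"][Y:Y+80,X:X+80],(400,400),interpolation=cv2.INTER_CUBIC)
cv2.imwrite("pics/c2.png",np.hstack([a,b]))
E
```

```text
t: 7.32
tool_pos: [0.5431, -0.0752, 0.2601]
ee_rot: [-2.879, 1.545, 1.979]
contact_force: [1.0, 0.0, -0.1]
opening: 0.001
t: 7.95
tool_pos: [0.543, 0.2264, 0.3003]
ee_rot: [-2.906, 1.546, 2.171]
contact_force: [0.5, 0.4, 0.4]
opening: 0.997
t: 8.57
tool_pos: [0.5434, 0.3001, 0.3004]
ee_rot: [-2.907, 1.547, 2.169]
contact_force: [0.8, -0.3, 0.2]
opening: 1.001
[0.54335362 0.30011012 0.30037893] [ 0.93458132  0.35570671 -0.00552147]
1 0.69 [319.4, 172.3, 40.3, 35.4]
tote [ 0.5604 -0.1768 -1.3875] 0.08339467417189872
track [ 0.5411 -0.0612 -1.4116] 0.08395706894577404
outer 0.83 [211.8, 78.1, 87.7, 86.2]
outer 0.82 [57.4, 76.7, 113.4, 110.5]
outer 0.73 [71.2, 0.0, 88.7, 43.9]
inner_stem 0.64 [243.5, 112.8, 22.9, 21.2]
outer_collar 0.85 [70.6, 0.0, 85.7, 45.7]
outer_collar 0.75 [210.4, 77.0, 90.1, 86.9]
outer_collar 0.69 [60.9, 76.3, 105.8, 107.1]
[254.89906525 123.06175149] 179 48
299 148
```

View pics/c2.png

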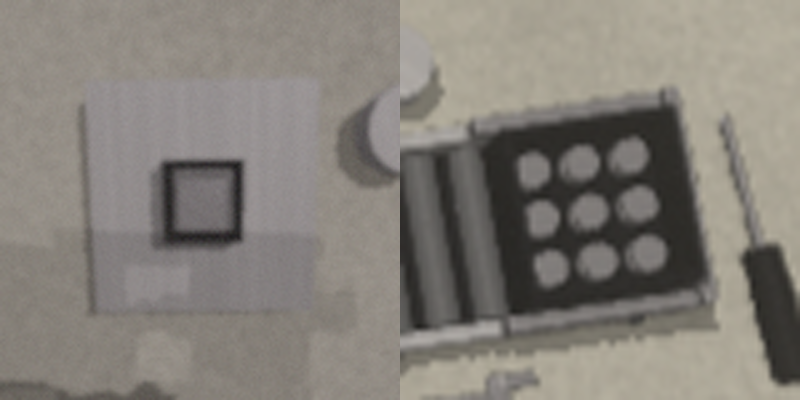

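```bash
python3 - <<'E'
from h import *
from scipy.optimize import least_squares
W=snapshot("wrist");T=snapshot("top");st=manip.read_state()
A=Ro.from_euler("xyz",st["ee_rot"]).as_matrix();p=st["tool_pos"]
Rc=W["R"]@A; tc=W["R"]@p+W["t"]       # cam = Rc*tool + tc
B=Ro.from_euler("xyz",[2.897,1.57,1.697]).as_matrix();pb=np.array([.4503,.3603,.2818])
W0=dict(W); W0["R"]=Rc@B.T; W0["t"]=tc-W0["R"]@pb
print("check cam0",-W0["R"].T@W0["t"])
o=[(W,(254.9,123.2),(254.9,121.3)),(W0,(308.1,196.4),(299.3,180.4)),(T,(153.1,199.1),(160.1,201.9))]
for use in([0,1],[0,2],[0,1,2]):
    def res(p): return np.concatenate([np.r_[proj(o[k][0],[p[0],p[1],p[2]+.074])-o[k][1],proj(o[k][0],[p[0],p[1],p[2]+.010])-o[k][2]] for k in use])
    q=least_squares(res,[.52,.354,.04]); print(use,q.x.round(4),np.round(q.fun,2))
print("tool x",A[:,0])
E
```

```text
check cam0 [0.42442415 0.42883463 0.42416996]
[0, 1] [0.5212 0.356  0.0364] [-0.2  -0.24  0.12  0.12 -0.19 -0.88  0.35  1.2 ]
[0, 2] [0.5213 0.3556 0.0256] [-0.21 -0.23  0.1   0.18  0.76  0.02 -0.72 -0.37]
[0, 1, 2] [0.5214 0.3555 0.0339] [-0.18  0.12  0.13  0.44 -0.58 -1.11  0.07  1.09  0.02 -0.37 -1.38 -0.71]
tool x [-0.01357943  0.02010719 -0.99970561]
```

```bash
python3 -m handwheel '[-11,28,-30,0.01,-22,55.5,-60,0.01,-22,55.5,-110,0.01,-22,55.5,-160,0.01,-22,55.5,-190,0.01]' 0;  python3 -m handwheel '[0,0,-10,0,0,0,-20,0,0,0,-31,0,0,0,-31,0,0,0,-31,0]'
python3 -m handwheel '[0,0,0,0,0,0,0,0,0,0,0,0,0,0,0,0,0,0,0,0]' 1; python3 -m handwheel '[0,0,0,0,0,0,0,0,0,0,0,0,0,0,0,0,0,0,0,0]'
```

```text
t: 9.65
tool_pos: [0.5195, 0.3562, 0.107]
ee_rot: [-2.745, 1.546, 2.343]
contact_force: [0.2, 0.2, 0.4]
opening: 1.001
t: 10.28
tool_pos: [0.52, 0.3565, 0.0769]
ee_rot: [-2.804, 1.546, 2.283]
contact_force: [-0.3, 0.3, 0.8]
opening: 0.997
t: 10.9
tool_pos: [0.5204, 0.3566, 0.0773]
ee_rot: [-2.845, 1.546, 2.242]
contact_force: [0.4, -0.2, 1.8]
opening: 0.276
t: 11.52
tool_pos: [0.5204, 0.3566, 0.0773]
ee_rot: [-2.847, 1.546, 2.241]
contact_force: [-0.6, -0.3, 1.2]
opening: 0.271
```

```bash
python3 -m handwheel '[0,0,8,0,0,0,18,0,0,0,30,0,0,0,60,0,0,0,100,0]'; python3 -m handwheel '[0,0,40,0,0,0,83,0,0,0,83,0,0,0,83,0,0,0,83,0]'
python3 - <<'E'
from h import *
s=snapshot("scene");k=s["image"]; st=manip.read_state();print(st["tool_pos"],st["contact_force"],Ro.from_euler("xyz",st["ee_rot"]).as_matrix().round(4).tolist())
p=proj(s,[.52,.356,.23]).astype(int);x,y=p-75
a=cv2.resize(k[max(y,0):y+150,max(x,0):x+150],(400,400),interpolation=cv2.INTER_CUBIC)
w=snapshot("wrist")["image"]; b=cv2.resize(w,(400,300))
b=np.vstack([b,np.zeros((100,400,3),np.uint8)]);cv2.imwrite("pics/c3.png",np.hstack([a,b]))
E
```

```text
t: 12.15
tool_pos: [0.5195, 0.3562, 0.1774]
ee_rot: [-2.743, 1.546, 2.345]
contact_force: [-1.1, -0.3, -3.4]
opening: 0.269
t: 12.78
tool_pos: [0.5183, 0.3556, 0.2574]
ee_rot: [-2.565, 1.543, 2.522]
contact_force: [-0.7, -0.0, -3.5]
opening: 0.272
[0.5184606  0.35570863 0.25755195] [-0.19781568  0.24227164 -3.09542953] [[-0.022, 0.9303, 0.3662], [0.0161, 0.3665, -0.9303], [-0.9996, -0.0146, -0.023]]
```

View pics/c3.png

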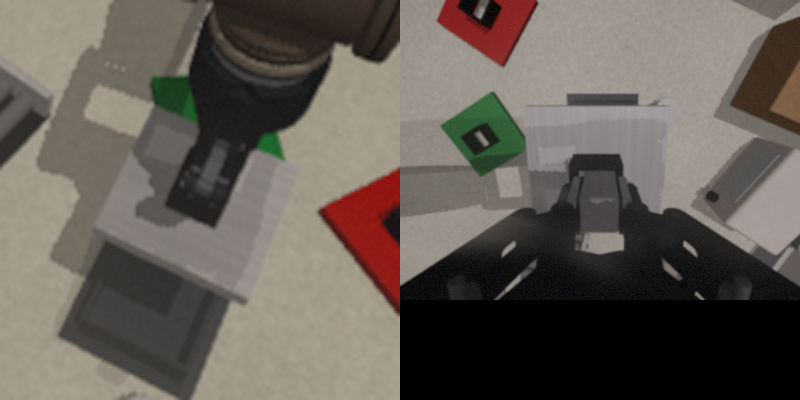

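```bash
python3 -m handwheel '[2,-20,5,-0.03,4,-55,10,-0.08,6,-95,15,-0.13,9,-140,20,-0.18,11,-185,22,-0.217]'; python3 -m handwheel '[2,-45,0,0,4,-90,0,0,6,-135,0,0,8,-175,0,0,8,-201,0,0]'; python3 -m handwheel '[0,0,0,0,0,0,0,0,0,0,0,0,0,0,0,0,0,0,0,0]'
python3 - <<'E'
from h import *
st=manip.read_state();print(st["tool_pos"],Ro.from_euler("xyz",st["ee_rot"]).as_matrix().round(4).tolist())
W=snapshot("wrist");T=snapshot("top");S=snapshot("scene")
cand=[.5605,-.178,-1.413]
def panel(s,h,w,k,c):
    c0=proj(s,[.5605,-.178,.07]);x=int(np.clip(c0[0]-w/2,0,512-w));y=int(np.clip(c0[1]-h/2,0,384-h));print(x,y)
    im=cv2.resize(s["image"][y:y+h,x:x+w],None,fx=k,fy=k,interpolation=cv2.INTER_CUBIC)
    im=np.clip(im.astype(float)*1.6,0,255).astype(np.uint8)
    R=np.array([[np.cos(c[2]),-np.sin(c[2])],[np.sin(c[2]),np.cos(c[2])]])
    for hw in(.047,.052):
        P=[np.r_[np.array(c[:2])+R@np.array(q)*hw,.088] for q in((1,1),(1,-1),(-1,-1),(-1,1))]
        uv=(np.array([proj(s,q) for q in P])+.5-[x,y])*k
        cv2.polylines(im,[np.round(uv).astype(np.int32)],True,(0,255,255) if hw<.05 else (0,200,0),1)
    return im
np.savez("v.npz",**{n+k:np.asarray(s[k]) for n,s in(("W",W),("T",T),("S",S)) for k in("image","R","t","cx","cy","vfov")})
a=panel(W,150,130,4,cand);b=panel(T,60,56,5,cand);c=panel(S,60,56,5,cand)
cv2.imwrite("pics/c4.png",np.hstack([a,np.vstack([b,c])])); print(a.shape)
E
```

```text
t: 13.5
tool_pos: [0.5296, 0.1685, 0.2802]
ee_rot: [-2.595, 1.545, 2.273]
contact_force: [0.7, -0.2, -2.3]
opening: 0.269
t: 14.12
tool_pos: [0.537, -0.0353, 0.2801]
ee_rot: [-2.565, 1.545, 2.3]
contact_force: [0.0, 0.5, -4.3]
opening: 0.276
t: 14.75
tool_pos: [0.537, -0.0347, 0.2801]
ee_rot: [-2.566, 1.545, 2.3]
contact_force: [-0.2, -0.0, -2.7]
opening: 0.273
[ 0.53695746 -0.03472877  0.28010148] [[-0.0173, 0.9881, 0.153], [0.0193, 0.1533, -0.988], [-0.9997, -0.0141, -0.0217]]
192 191
310 158
171 116
(600, 520, 3)
```

View pics/c4.png

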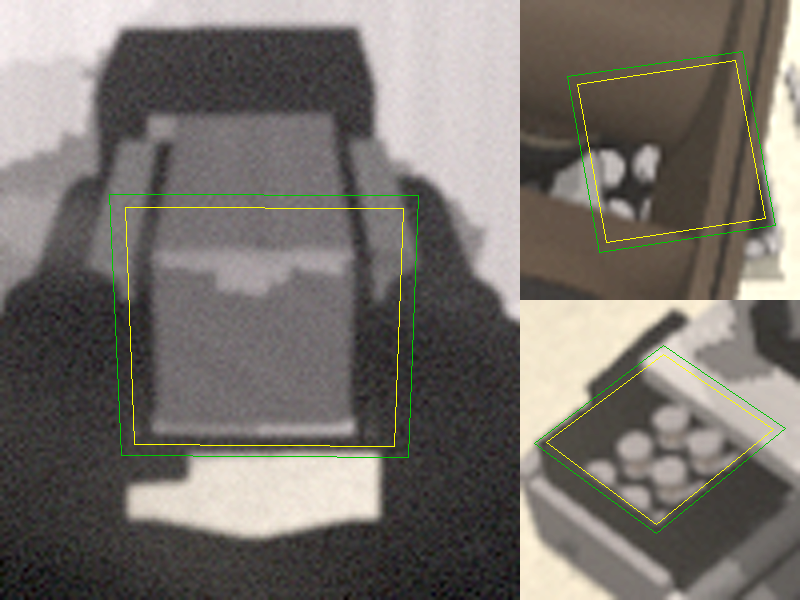

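```bash
python3 -m handwheel '[4,-25,0,0,12,-75,0,0,21,-130,0,0,30,-185,0,0,38,-235,0,0]'; python3 -m handwheel '[4,-27,0,0,4,-27,0,0,4,-27,0,0,4,-27,0,0,4,-27,0,0]'
cat >> h.py <<'E'
def panel(s,h,w,k,c):
    c0=proj(s,[.5605,-.178,.07]);x=int(np.clip(c0[0]-w/2,0,512-w));y=int(np.clip(c0[1]-h/2,0,384-h));print(x,y)
    im=cv2.resize(s["image"][y:y+h,x:x+w],None,fx=k,fy=k,interpolation=cv2.INTER_CUBIC)
    im=np.clip(im.astype(float)*1.6,0,255).astype(np.uint8)
    R=np.array([[np.cos(c[2]),-np.sin(c[2])],[np.sin(c[2]),np.cos(c[2])]])
    for hw in(.047,.052):
        P=[np.r_[np.array(c[:2])+R@np.array(q)*hw,.088] for q in((1,1),(1,-1),(-1,-1),(-1,1))]
        uv=(np.array([proj(s,q) for q in P])+.5-[x,y])*k
        cv2.polylines(im,[np.round(uv).astype(np.int32)],True,(0,255,255) if hw<.05 else (0,200,0),1)
    return im
E
python3 - <<'E'
from h import *
st=manip.read_state();print(st["tool_pos"],Ro.from_euler("xyz",st["ee_rot"]).as_matrix().round(4).tolist())
W=snapshot("wrist");S=snapshot("scene")
cand=[.5605,-.178,-1.413]
a=panel(W,150,130,4,cand);c=panel(S,75,70,4,cand)
cv2.imwrite("pics/c5.png",np.hstack([a,np.vstack([c,np.zeros((300,280,3),np.uint8)])])); print(a.shape)
E
```

```text
t: 15.52
tool_pos: [0.5751, -0.272, 0.2799]
ee_rot: [-2.569, 1.545, 2.296]
contact_force: [0.9, -0.1, -3.7]
opening: 0.272
t: 16.15
tool_pos: [0.5793, -0.298, 0.2802]
ee_rot: [-2.574, 1.545, 2.292]
contact_force: [0.1, 0.2, -2.8]
opening: 0.266
[ 0.57930867 -0.29796225  0.28022843] [[-0.0169, 0.988, 0.1534], [0.0192, 0.1537, -0.9879], [-0.9997, -0.0138, -0.0216]]
191 0
164 109
(600, 520, 3)
```

View pics/c5.png

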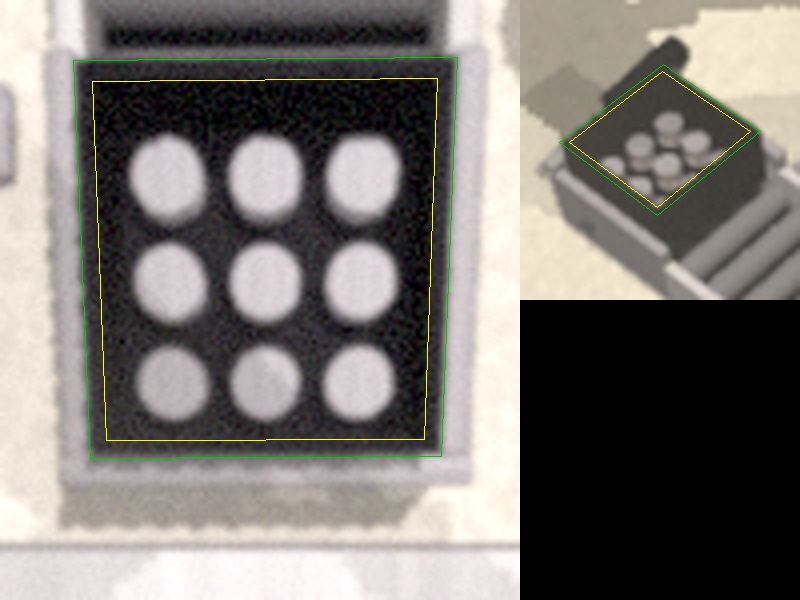

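```bash
python3 -m handwheel '[-3,20,0,0.003,-9,60,0,0.003,-15,100,-10,0.003,-18.4,121.4,-40,0.003,-18.4,121.4,-80,0.003]'; python3 -m handwheel '[0,0,-20,0,0,0,-30,0,0,0,-40,0,0,0,-40,0,0,0,-40,0]'
python3 - <<'E'
from h import *
st=manip.read_state();print(st["tool_pos"],Ro.from_euler("xyz",st["ee_rot"]).as_matrix().round(4).tolist())
S=snapshot("scene");c=panel(S,100,130,6,[.5605,-.178,-1.413]);cv2.imwrite("pics/c6.png",c)
E
```

```text
t: 16.88
tool_pos: [0.5613, -0.1741, 0.2013]
ee_rot: [-2.663, 1.548, 2.21]
contact_force: [1.3, -0.6, -3.8]
opening: 0.274
t: 17.5
tool_pos: [0.5618, -0.1745, 0.1624]
ee_rot: [-2.701, 1.55, 2.171]
contact_force: [0.7, 0.0, -2.1]
opening: 0.268
[ 0.56183947 -0.17445949  0.16235172] [[-0.0119, 0.9872, 0.1589], [0.0174, 0.1591, -0.9871], [-0.9998, -0.009, -0.019]]
134 96
```

View pics/c6.png

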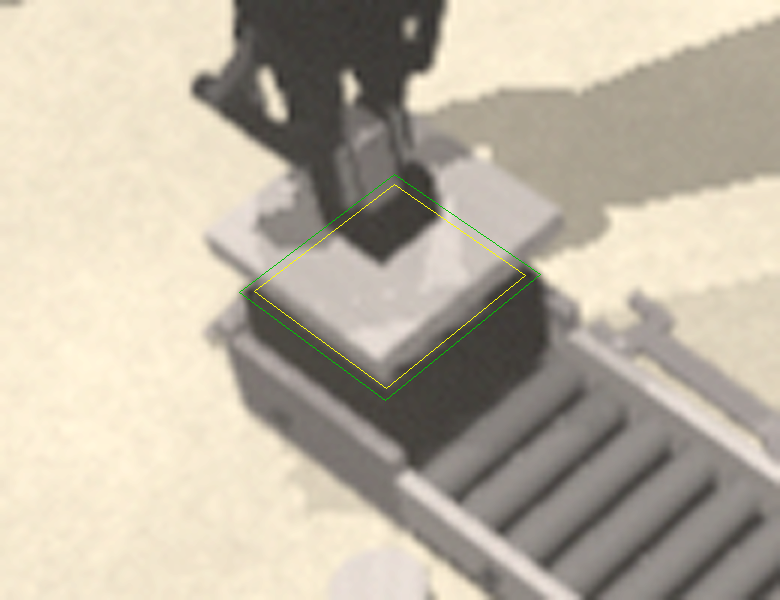

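```bash
python3 -m handwheel '[-0.8,-2.2,0,0,-0.8,-2.2,-4,0,-0.8,-2.2,-8,0,-0.8,-2.2,-12,0,-0.8,-2.2,-16,0]'; python3 -m handwheel '[-0.3,0,-3,0,-0.3,0,-6,0,-0.3,0,-8,0,-0.3,0,-10,0,-0.3,0,-10,0]'
```

```text
t: 18.18
tool_pos: [0.561, -0.1766, 0.1459]
ee_rot: [-2.696, 1.549, 2.176]
contact_force: [0.1, 0.2, -3.8]
opening: 0.27
t: 18.8
tool_pos: [0.5606, -0.1766, 0.1358]
ee_rot: [-2.688, 1.549, 2.185]
contact_force: [-0.6, 0.2, -3.2]
opening: 0.271
```

```bash
python3 -m handwheel '[0,0,-1,0,0,0,-2,0,0,0,-3,0,0,0,-4,0,0,0,-4,0]'; python3 -m handwheel '[0,0,-1,0,0,0,-2,0,0,0,-3,0,0,0,-3,0,0,0,-3,0]'
```

```text
t: 19.42
tool_pos: [0.5605, -0.1765, 0.1316]
ee_rot: [-2.684, 1.549, 2.188]
contact_force: [0.1, 0.3, -2.8]
opening: 0.28
t: 20.05
tool_pos: [0.5607, -0.1766, 0.1292]
ee_rot: [-2.697, 1.549, 2.175]
contact_force: [-1.6, 1.0, 1.8]
opening: 0.268
```

```bash
python3 -m handwheel '[0,0,-1,0,0,0,-2,0,0,0,-2,0,0,0,-2,0,0,0,-2,0]'; python3 -m handwheel '[0,0,0,0,0,0,0,0,0,0,0,0,0,0,0,0,0,0,0,0]' 0.6
python3 - <<'E'
from h import *
st=manip.read_state();print(st["tool_pos"],Ro.from_euler("xyz",st["ee_rot"]).as_matrix().round(4).tolist())
S=snapshot("scene")
LID2=[box(-.06,.06,.12,.084,.098),box(-.02,.02,.04,.098,.128)]
im=cv2.resize(S["image"][96:196,134:264],None,fx=6,fy=6,interpolation=cv2.INTER_CUBIC);im=np.clip(im.astype(float)*1.6,0,255).astype(np.uint8)
R=Ro.from_euler("z",-1.413).as_matrix()
for z,hw in((.098,.06),(.084,.06),(.128,.02)):
    P=[R@np.array([a*hw,b*hw,0])+[.5605,-.178,z] for a,b in((1,1),(1,-1),(-1,-1),(-1,1))]
    cv2.polylines(im,[np.round((np.array([proj(S,q) for q in P])+.5-[134,96])*6).astype(np.int32)],True,(0,200,0),1)
cv2.imwrite("pics/c7.png",im)
E
```

```text
t: 20.68
tool_pos: [0.5609, -0.1767, 0.1291]
ee_rot: [-2.695, 1.549, 2.178]
contact_force: [-4.7, 1.6, 8.9]
opening: 0.276
t: 21.3
tool_pos: [0.5609, -0.1767, 0.129]
ee_rot: [-2.694, 1.549, 2.179]
contact_force: [0.1, 0.3, 0.3]
opening: 0.4
[ 0.56089741 -0.17670737  0.128955  ] [[-0.0123, 0.9872, 0.1592], [0.0176, 0.1594, -0.9871], [-0.9998, -0.0093, -0.0194]]
```

View pics/c7.png

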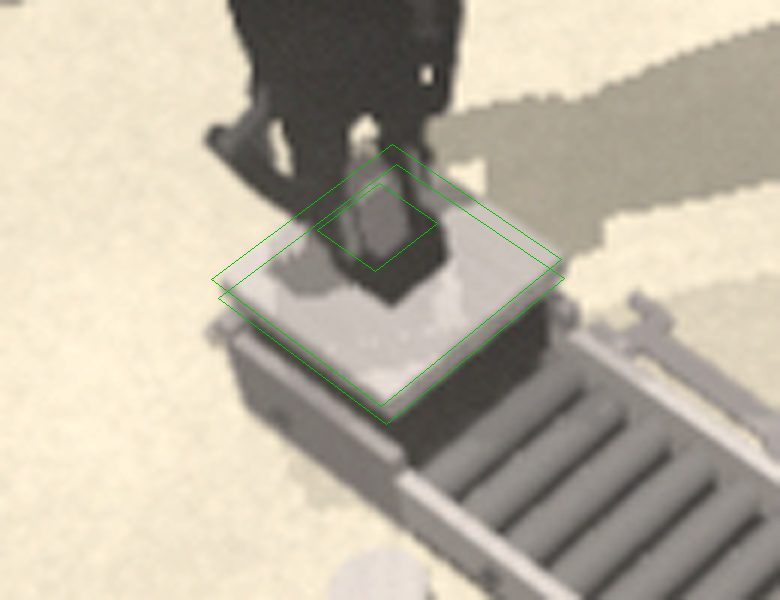

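```bash
python3 -m handwheel '[0,0,0,0,0,0,0,0,0,0,-5,0,0,0,-12,0,0,0,-18,0]' 0; python3 -m handwheel '[0,0,-6,0,0,0,-12,0,0,0,-12,0,0,0,-12,0,0,0,-12,0]'
```

```text
t: 21.98
tool_pos: [0.5606, -0.1766, 0.1101]
ee_rot: [-2.674, 1.549, 2.199]
contact_force: [-0.5, 0.2, 0.2]
opening: 1.004
t: 22.6
tool_pos: [0.5608, -0.1767, 0.0985]
ee_rot: [-2.69, 1.549, 2.182]
contact_force: [0.1, 0.3, 0.3]
opening: 1.003
```

```bash
python3 -m handwheel '[0,0,0,0,0,0,0,0,0,0,0,0,0,0,0,0,0,0,0,0]' 1; python3 -m handwheel '[0,0,0,0,0,0,0,0,0,0,2,0,0,0,4,0,0,0,6,0]'
```

```text
t: 23.22
tool_pos: [0.5613, -0.1769, 0.099]
ee_rot: [-2.725, 1.55, 2.147]
contact_force: [0.4, -0.5, 2.0]
opening: 0.459
t: 23.85
tool_pos: [0.5609, -0.1767, 0.1046]
ee_rot: [-2.699, 1.549, 2.173]
contact_force: [-0.4, -0.1, -1.3]
opening: 0.457
```

```bash
python3 -m handwheel '[0,0,4,0,0.2,0,9,0,0.3,0,14,0,0.4,0,19,0,0.4,0,24,0]'; python3 -m handwheel '[0,0,5,0,0.2,0,10,0,0.3,0,15,0,0.4,0,20,0,0.4,0,25,0]'
```

```text
t: 24.48
tool_pos: [0.5614, -0.1767, 0.1291]
ee_rot: [-2.704, 1.55, 2.168]
contact_force: [0.3, 0.4, -1.6]
opening: 0.46
t: 25.1
tool_pos: [0.5618, -0.1767, 0.1544]
ee_rot: [-2.703, 1.55, 2.169]
contact_force: [-1.0, -0.7, -0.7]
opening: 0.458
```

```bash
python3 -m handwheel '[0,0,6,0,0,0,12,0,-0.3,0,18,0,-0.4,0,24,0,-0.5,0,30,0]'; python3 -m handwheel '[0,0,7,0,0,0,14,0,0,0,21,0,0,0,28,0,0,0,35,0]';  python3 -m handwheel '[0,0,0,0,0,0,0,0,0,0,0,0,0,0,0,0,0,0,0,0]'
python3 - <<'E'
from h import *
st=manip.read_state();print(st["tool_pos"],Ro.from_euler("xyz",st["ee_rot"]).as_matrix().round(4).tolist())
S=snapshot("scene");R=Ro.from_euler("z",-1.413).as_matrix()
im=cv2.resize(S["image"][70:170+26,134:264],None,fx=4.7,fy=4.7,interpolation=cv2.INTER_CUBIC);im=np.clip(im.astype(float)*1.6,0,255).astype(np.uint8)
for z,hw in((.094,.052),(.162,.012)):
    P=[R@np.array([a*hw,b*hw,0])+[.5605,-.178,z] for a,b in((1,1),(1,-1),(-1,-1),(-1,1))]
    cv2.polylines(im,[np.round((np.array([proj(S,q) for q in P])+.5-[134,70])*4.7).astype(np.int32)],True,(0,200,0),1)
cv2.imwrite("pics/c8.png",im)
E
```

```text
t: 25.72
tool_pos: [0.5612, -0.1767, 0.1848]
ee_rot: [-2.703, 1.55, 2.17]
contact_force: [0.1, 0.2, -1.6]
opening: 0.458
t: 26.35
tool_pos: [0.5612, -0.1767, 0.2202]
ee_rot: [-2.701, 1.549, 2.171]
contact_force: [0.6, -0.1, -1.1]
opening: 0.46
t: 26.98
tool_pos: [0.5612, -0.1767, 0.2201]
ee_rot: [-2.697, 1.549, 2.175]
contact_force: [-0.2, 0.5, -1.9]
opening: 0.458
[ 0.56117744 -0.17667343  0.22005445] [[-0.0122, 0.9872, 0.1592], [0.0177, 0.1594, -0.9871], [-0.9998, -0.0093, -0.0195]]
```

View pics/c8.png

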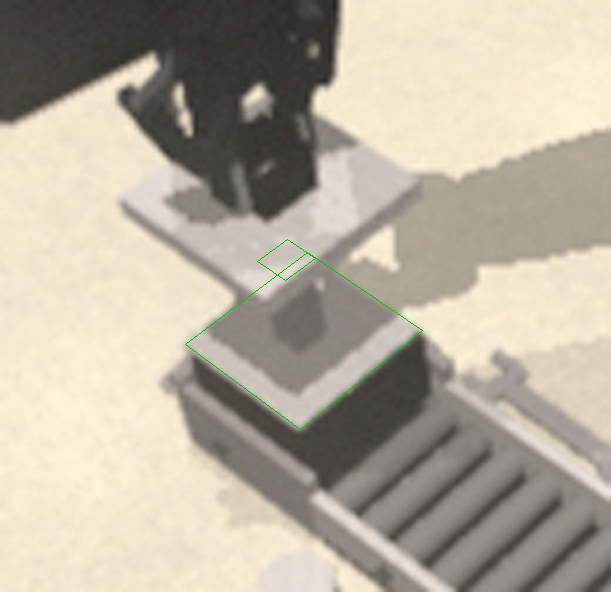

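```bash
python3 -c "
from cell import workorder,manip
print(workorder.close_job()); s=manip.read_state(); print(s['t'],s['tool_pos'],s['contact_force'],s['opening'])"
```

```text
the job is handed in; nothing more can be done
None
the job is handed in; nothing more can be done
```

The job is done and handed in at about 27 s of the 72 s allowed; closing it reports no verdict, so the points below are my own last checks.

**What I did**
- I pushed the tote along the rollers until it met the stop. The push force rose to about 38 N and the fingers moved no further.
- I gripped the pair by the inner lid's stem. The fingers stood about 23 mm apart, and about 3 N hung from them, which matches both lids.
- I lowered the pair slowly onto the tote until it made contact, pressed lightly to about 9 N, and let go.
- I gripped the collar with the fingers about 39 mm apart and lifted the cover straight up by about 121 mm. That puts its grip point about 91 mm above the stem's, where 53 mm is needed.

**Last checks**
- In the last scene picture the inner lid lies level on the tote and matches its predicted outline. The cover is held clear above it, with 1–2 N hanging from the gripper.
- **Bystanders:** none of my moves went near any of them and there were no unexpected forces. I did not measure where they ended up.

**What disagreed or was not exact**
- The fit of the tote in the overhead picture after the push was poor (about 1.5° off in turn). I used a wrist-camera overlay instead, which matched the rim closely.
- The stand's height came out between 26 and 36 mm depending on the views used. Contact with the tote suggested about 36 mm.
- After the push the tool stayed tilted by about 0.02 rad, so the cover may be tilted by about that much. The limit is 0.2 rad.

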